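# Close up a two-board unit: insulating sheet, upper board, tie rod

## Task

Close up the two-board unit: lay the brown insulating sheet squarely on the four white pillars inside it, then set the loose circuit board squarely on the sheet, parts upward, lowering each into place rather than dropping it. Then pass the tie rod, tip first, through the bush in the end plate that faces it (flared mouth outward) and on through the bush in the other end plate until its collar is home against the first bush, and finish still gripping the rod there, so that the nut can be put on. Leave the other things on the bench where they are.

Things in the scene. Friction and masses are not known exactly. Their poses are not given: they have to be found in the camera images.
- unit: Two-board unit, fixed. Base tray 90 (x) x 150 (y) mm, side lips 16 high. Upright end plates 66 wide, 4 thick, tops at z = 98, inner faces at y = +-61; long sides open. A green lower board inside carries four white pillars, 6 thick, at x = +-24, y = +-48, tops at z = 32. A brass bush in each plate. Origin: middle of the underside, bench height; y runs along the bores, near to far bush; z up.
- near_bush (a point): Centre of the flared mouth of the near bush (unit x 0, y -75, z 75 mm), 10 mm out from its end plate. Both bushes lie on one level line: bore 12 mm, opening to 19 mm over the 5 mm at the -y end, outside 26 mm. The rod enters here along the unit's +y and its collar comes home on this mouth.
- far_bush (a point): Centre of the outer end of the far bush (unit x 0, y +75, z 75 mm), where the rod's tip comes out. This bush begins, flared, at y = +61, flush with the plate's inner face.
- stack_seat (a point): Point midway between the four pillar tops (unit x 0, y 0, z 32 mm): where the middle of the sheet's underside belongs. The board's underside comes 5 mm above it.
- sheet: Brown stiff insulating sheet, 60 mm (x) by 110 mm (y) by 5 mm thick, about 40 g, plain, lying flat on the bench at the start. Origin: centre of its underside; z up. Either end may go either way round.
- board: Loose circuit board on an aluminium carrier plate 60 (x) x 110 (y) x 6 mm with plain vertical edges, flat underneath, about 130 g. Its parts reach 24 mm above its underside and stay inside the plate's outline. Lies flat on the bench, parts up, at the start. Origin: middle of its underside; z up through the parts. Either end may go either way round.
- rod: Tie rod, about 45 g, lying level in its wooden rest, axis 38 mm above the bench. Black square grip 14 x 14 x 50 mm (y -25 to +25, faces square to x and z), steel collar 24 mm across and 5 thick (y 25 to 30), aluminium shank 8 mm across with tapered tip at y = 200. Origin: on the axis, middle of the grip; y along the axis to the tip; z up at the start.
- rod_tip (a point): The rod's tip, on its axis, 200 mm from the middle of the grip.
- rod_collar (a point): Centre of the collar's face towards the tip, 30 mm from the middle of the grip and 170 mm from the tip.
- rest: Slotted wooden rod rest, fixed: base 46 (x) x 124 (y) mm, two cheeks at y = +-50 with open-topped slots 10 mm wide, slot floor at z = 34, tops at z = 43. The rod lies in the slots along y, tip to +y, its grip beyond the -y end, about 100 mm from the rest's middle. Origin: middle of its underside.
- flux: Bystander: small amber jar with a white cap, 34 mm in diameter, 62 mm tall. Origin under its centre.
- dish: Bystander: round steel parts dish, 96 mm in diameter, 18 mm tall. Origin under its centre.
- tape: Bystander: roll of yellow tape lying flat, 54 mm in diameter, 18 mm tall. Origin under its centre.
- reel: Bystander: solder reel standing on its flange, 52 mm in diameter, 33 mm tall. Origin under its centre.
- pliers: Bystander: red-handled pliers lying flat, about 160 mm long, 13 mm tall. Origin near the joint, at bench height.
- meter: Bystander: grey hand multimeter lying flat, 78 by 150 mm, 34 mm tall. Origin under its centre.
- driver: Bystander: screwdriver lying flat, 170 mm long. Origin under its middle.
Things that resemble listed ones, but are neither listed nor needed, are in the scene too. Several things have the shape of the sheet; the one meant has the colours described above.

How it is judged:
On the way, in this order (a step that is already met when the one before it is completed fails the run):
1. the sheet lies squarely on the four pillars, let go (x of sheet in the frame of unit between -0.007 and 0.007 m and y of sheet in the frame of unit between -0.007 and 0.007 m and z of sheet in the frame of unit between 0.0295 and 0.0345 m and angle between the y axis of sheet and the y axis of unit, either way round below 0.12 rad and angle between sheet's own z axis and vertical below 0.06 rad and contact force between the fingers and sheet below 0.1 N and linear speed of sheet below 0.03 m/s), for 0.2 s.
2. the board lies squarely on the sheet, parts upward, let go (x of sheet in the frame of unit between -0.007 and 0.007 m and y of sheet in the frame of unit between -0.007 and 0.007 m and z of sheet in the frame of unit between 0.0295 and 0.0345 m and angle between the y axis of each of sheet, board and the y axis of unit, either way round below 0.12 rad and angle between each of sheet, board's own z axis and vertical below 0.06 rad and x of board in the frame of unit between -0.007 and 0.007 m and y of board in the frame of unit between -0.007 and 0.007 m and z of board in the frame of unit between 0.0345 and 0.0395 m and contact force between the fingers and board below 0.1 N and linear speed of board below 0.03 m/s), for 0.2 s.
3. the rod's tip is inside the unit, through the near bush and not yet in the far one (x of rod_tip in the frame of unit between -0.01 and 0.01 m and z of rod_tip in the frame of unit between 0.065 and 0.085 m and y of rod_tip in the frame of unit between -0.055 and 0.061 m and angle between the y axis of rod and the y axis of unit, either way round below 0.1 rad and contact force between the fingers and rod above 1 N).
At the end, for the whole second after the job is handed in: Sheet flat on the pillars, board flat on it, parts up, each within 7 mm and 7 degrees of square; rod through both bushes, within 4 mm and 3 degrees of their line, collar within 5 mm of the near mouth, held still in the fingers (over 1 N); bystanders within 30 mm of their places (x of sheet in the frame of unit between -0.007 and 0.007 m and y of sheet in the frame of unit between -0.007 and 0.007 m and z of sheet in the frame of unit between 0.0295 and 0.0345 m and angle between the y axis of each of sheet, board and the y axis of unit, either way round below 0.12 rad and angle between each of sheet, board's own z axis and vertical below 0.06 rad and x of board in the frame of unit between -0.007 and 0.007 m and y of board in the frame of unit between -0.007 and 0.007 m and z of board in the frame of unit between 0.0345 and 0.0395 m and contact force between the fingers and sheet below 0.1 N and contact force between the fingers and board below 0.1 N and x of rod_tip in the frame of unit between -0.004 and 0.004 m and z of rod_tip in the frame of unit between 0.071 and 0.079 m and x of rod_collar in the frame of unit between -0.004 and 0.004 m and z of rod_collar in the frame of unit between 0.071 and 0.079 m and y of rod_collar in the frame of unit between -0.08 and -0.0735 m and y of rod_tip in the frame of unit above 0.085 m and angle between the y axis of rod and the y axis of unit, either way round below 0.05 rad and contact force between the fingers and rod above 1 N and linear speed of rod below 0.03 m/s); the arm keeps its last pose, push and grip.
It fails at once if a bystander is pushed away (more than 30 mm) (distance of any of flux, dish, tape, reel, pliers, meter, driver from where it was at the start of the episode above 0.03 m).
It fails at once if the sheet is dropped into the unit (horizontal distance between sheet and unit below 0.05 m and z of sheet in the frame of unit above 0.034 m and contact force between the fingers and sheet below 0.05 N and linear speed of sheet above 0.5 m/s).
It fails at once if the board is dropped into the unit (horizontal distance between board and unit below 0.05 m and z of board in the frame of unit above 0.039 m and contact force between the fingers and board below 0.05 N and linear speed of board above 0.5 m/s).
It also fails if it takes over 67 s, if anything falls off the work surface, if the arm or the gripper's body presses on something with over 40 N, if the wrist force passes 120 N, or if a joint passes its speed limit or range.

## Robot

A 6-joint arm with a two-finger parallel gripper is mounted at the origin on the work surface. World frame = base frame: x ahead of the robot, y to its left, z up, the work surface at z = 0. Lengths are in m, angles in rad, forces in N, time in s.
With the tool pointing down it reaches from about 0.325 to 0.85 m from the base axis. Payload 4.4 kg.
Tool frame: the origin (TCP) lies on the centre line of the jaws, within the pads' length; the fingertips stand 19 mm ahead of it and the grasp point (between the pads) is the TCP (r.tip_extent is the z of the fingertips in the tool frame, in m); z points along the fingers, y is the line along which they close (so a half turn about z gives the same grasp; the last joint's range is limited). The gripper opens to 94 mm and grips with 3 to 60 N. Pads are 16 mm wide; open, the fingers measure 119 mm over their backs; the gripper's body (75 mm by 177 mm) begins 78 mm behind the grasp point.
Start: joints at [-1.341, 0.207, 1.542, -0, 1.393, -0.15], TCP at [0.213, -0.534, 0.224] pointing down, gripper open.
Joint ranges: [-2.73, 2.73], [-0.86, 2.22], [0.23, 2.46], [-1.11, 4.25], [0.08, 2.63], [-2.82, 2.82]. Speed limits (rad/s): [2.79, 2.79, 3.14, 3.14, 3.14, 3.14].

## Interface

Orientations are given as a rotation vector (axis times angle).
In Python, from workcell import r gives the robot as it stands. The module is installed in compiled form; this text tells all that it offers.
- The arm moves only by the tool arm_command, never from a script. Its argument "plan" is a list of rows, each an object with "delta_pos": the shift along the world's x, y, z in mm, a list of three; "dr": the turn, a rotation vector about the world's x, y, z in degrees, a list of three. A call has 1 to 20 rows; each row shifts and turns the commanded pose from where the row before left it; what a row does not reach is not made up. A row lasts 1/10 s, in which the tool goes at most 50 mm and 8.59 degrees, less where a joint would pass 70% of its speed; a pose out of reach is approached as far as the arm can. A call is refused whole if a number of a shift passes 50 or a number of a turn 8.59, either way. A call with a gripper value outside its range is refused whole. "gripper" is the finger opening in mm, from 0 to 94, set as the call begins (left out, the last holds). The fingers move at their own pace and stop on an object; "grip_force" is the grip in N (left out, the last holds). Time passes only in rows, so rows that do not move let the fingers close. It gives the time, the measured TCP pose, the force, the opening and the grip force at its end, in the units of the state.
- r.sense(): the state, without advancing time (a new reading comes with each control period).
- r.camera(name): name is "scene" or "side" or "wrist"; returns (picture, depth): 480x640x3 uint8, red, green, blue; 480x640 float32, m along the optical axis (not along the pixel's ray), 0 where there is no reading.
- r.camera_model(name): a dict with "fx", "fy", "cx", "cy" (pixels), "rvec" (rotation vector, rad) and "tvec" (3), from world to camera coordinates, as OpenCV has them; the wrist camera has in their place "hand_eye" (4x4, takes a point from camera to tool coordinates, whose origin is the TCP and whose axes are the flange's). Camera axes: x right, y down, z forward; pixel columns grow to the right and rows downward; lengths in m; the calibration is good to about 2 mm. A picture is of the moment at which its call begins: read the wrist's pose just before it. camera_model takes no time and is no camera call.
- r.close_job(): hands the job in; it is judged then, once.
The state is a dict: "t": time; "q": joint angles; "joint_vel": joint speeds; "effort": joint torques, N m; "ee_pos": TCP position; "orientation": TCP orientation; "wrist_force": force on the tool from outside, world axes, zero at the start; "wrist_torque": the same for the moment, N m; "width": opening from 0.0 (shut) to 1.0 (fully open); "grip_force": force on a finger pad.
Only numpy, scipy, OpenCV 4.12 (cv2) and the standard library are available. Lean on these libraries where they do the work, as an engineer would, in place of code of your own. Each camera call takes 0.05 s, during which the arm holds its last target. There are 200 camera calls.

## Working session

There is one attempt and no reset: what is moved stays moved. The work goes in short steps, Python scripts to look and compute and a tool call to move; the robot and the scene stay as the last step left them, time stands still between calls to the robot, and variables do not carry over. Pictures are saved under pics/ and viewed, at most 10 in all, crops included, and the job is handed in when it is done.

Besides the shell and the picture viewer there is one more tool, called after "Emit:" by a JSON object that holds its "op" and its "data", one argument or row to a line. arm_command: Moves the arm, as the interface text tells. Its arguments: {"type":"object","properties":{"plan":{"type":"array"},"gripper":{"type":"number"},"grip_force":{"type":"number"}},"required":["plan"]}

```bash
mkdir -p pics; cat > h.py <<'E'
import numpy as np, cv2
from scipy.spatial.transform import Rotation as R
from workcell import r
def cam(n):
    """K, camera-to-world rotation, camera centre"""
    m=r.camera_model(n); K=np.array([[m['fx'],0,m['cx']],[0,m['fy'],m['cy']],[0,0,1]])
    if n=='wrist':
        s=r.sense(); T=np.eye(4); T[:3,:3]=R.from_rotvec(s['orientation']).as_matrix(); T[:3,3]=s['ee_pos']
        W=T@np.array(m['hand_eye']); return K,W[:3,:3],W[:3,3]
    Rm=R.from_rotvec(np.ravel(m['rvec'])).as_matrix(); return K,Rm.T,-Rm.T@np.ravel(m['tvec'])
def plane(C,uv,z):
    """pixels -> world points on the plane at height z"""
    K,Rc,c=C; uv=np.atleast_2d(np.asarray(uv,float))
    d=(Rc@np.linalg.inv(K)@np.c_[uv,np.ones(len(uv))].T).T
    return c+d*((z-c[2])/d[:,2])[:,None]
def cloud(C,dep):
    K,Rc,c=C; v,u=np.mgrid[:480,:640]
    p=np.stack([(u-K[0,2])/K[0,0]*dep,(v-K[1,2])/K[1,1]*dep,dep],-1); return p@Rc.T+c
def shot(n,name=None):
    C=cam(n); im,d=r.camera(n)
    if name:
        cv2.imwrite(f'pics/{name}.png',im[:,:,::-1]); np.savez(f'{name}.npz',im=im,d=d,K=C[0],R=C[1],c=C[2])
    return C,im,d
def load(name):
    f=np.load(f'{name}.npz'); return (f['K'],f['R'],f['c']),f['im'],f['d']
E
python3 - <<'E'
from h import *
for n in ('scene','side','wrist'):
    C,im,d=shot(n,n+'0'); print(n,C[2].round(3),C[1][:,2].round(2),C[0][0,0])
print(r.sense()); print(r.tip_extent)
a=cv2.imread('pics/scene0.png')
E
```

```text
scene [ 1.066 -0.329  1.233] [-0.4   0.3  -0.87] 532.3200739162781
side [ 0.116 -0.975  0.887] [ 0.3   0.75 -0.59] 463.08718110819734
wrist [ 0.285 -0.505  0.385] [-0.25 -0.1  -0.96] 425.61010355917324
{'t': 0.15, 'q': array([-1.34147398e+00,  2.07259084e-01,  1.54264167e+00, -3.31878558e-05,
        1.39357282e+00, -1.50471212e-01]), 'joint_vel': array([ 0.00079569, -0.00151284, -0.00521298,  0.00076165, -0.00117299,
       -0.00112405]), 'effort': array([-6.73276209e-04, -3.71310854e+01, -2.81813246e+01,  6.97504054e-02,
        3.26714048e-02, -9.94723314e-05]), 'ee_pos': array([ 0.21301914, -0.53340765,  0.22353026]), 'orientation': array([-3.08327236e+00, -5.92653820e-01,  1.67620517e-04]), 'wrist_force': array([-0.15710442, -0.83959504,  0.19952011]), 'wrist_torque': array([-0.04367096,  0.0602168 ,  0.09461401]), 'grip_force': 0.0, 'width': 1.0019053607057666}
0.019
```

View pics/scene0.png

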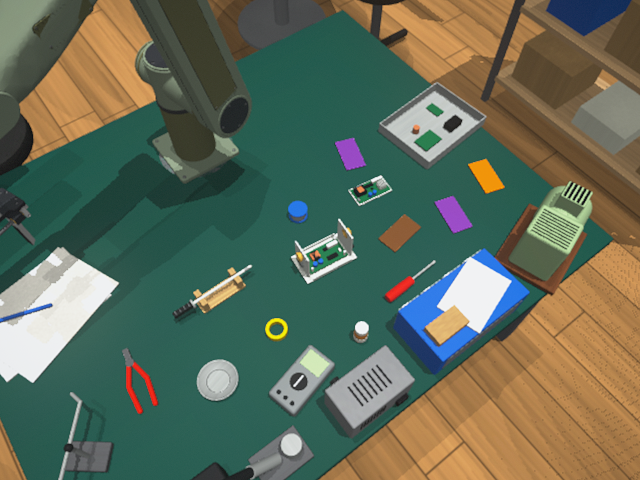

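View pics/side0.png

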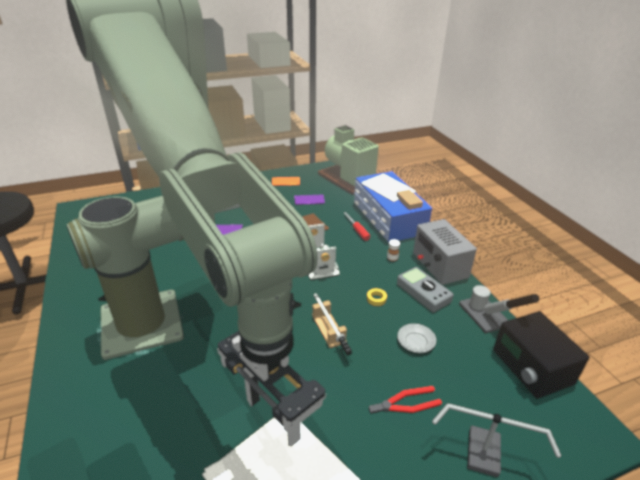

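The scene shows the brown sheet at (400,233), the loose board at (370,190), the unit at (323,255), and the rod in its rest at about (215,290). These could be taken for the sheet: purple plates (350,154) and (453,214), an orange plate (487,176), and a wooden block on the blue box (446,326). For the board, it is the green boards in the tray at (428,140), which are without a carrier. By the description I choose the brown sheet at (400,233) and the board at (370,190), and check them in one crop.

```bash
python3 - <<'E'
from h import *
C,im,d=load('scene0'); P=cloud(C,d)
c=cv2.resize(im[125:285,285:505],None,fx=3.6,fy=3.6,interpolation=cv2.INTER_CUBIC)
cv2.imwrite('pics/crop0.png',c[:,:,::-1])
for n,(u,v) in dict(sheet=(400,233),board=(370,190),unit=(323,258),rest=(218,293),tip=(250,267),grip=(183,311),meter=(300,380),tape=(277,329),flux=(361,330),reel=(297,212),dish=(217,380),driver=(405,285)).items():
    print(n,P[v,u].round(3))
def rect(mask,z):
    cs,_=cv2.findContours(mask.astype(np.uint8),cv2.RETR_EXTERNAL,cv2.CHAIN_APPROX_NONE); k=max(cs,key=cv2.contourArea)
    w=plane(C,k[:,0,:],z)[:,:2]; (cx,cy),(a,b),an=cv2.minAreaRect((w*1000).astype(np.float32)); print(len(k),(round(cx),round(cy)),(round(a),round(b)),round(an,1))
X,Y,Z=P[...,0],P[...,1],P[...,2]
hsv=cv2.cvtColor(im,cv2.COLOR_RGB2HSV)
print(hsv[233,400])
u=np.arange(640)[None]; v=np.arange(480)[:,None]
box=lambda a,b,c,e:(u>a)&(u<b)&(v>c)&(v<e)
rect((hsv[...,0]<20)&(hsv[...,1]>100)&box(370,430,205,260),.005)
rect((Z>.003)&box(340,400,168,212),.006)
E
```

```text
sheet [0.592 0.292 0.005]
board [0.434 0.316 0.008]
unit [0.534 0.075 0.015]
rest [ 0.452 -0.195  0.006]
tip [ 0.454 -0.096  0.038]
grip [ 0.461 -0.291  0.043]
meter [ 0.764 -0.162  0.038]
tape [ 0.618 -0.129 -0.002]
flux [0.759 0.017 0.06 ]
reel [0.386 0.098 0.034]
dish [ 0.64  -0.312  0.005]
driver [0.722 0.193 0.021]
[ 13 153 142]
84 (590, 292) (60, 111) 10.0
157 (434, 317) (120, 94) 68.7
```

View pics/crop0.png

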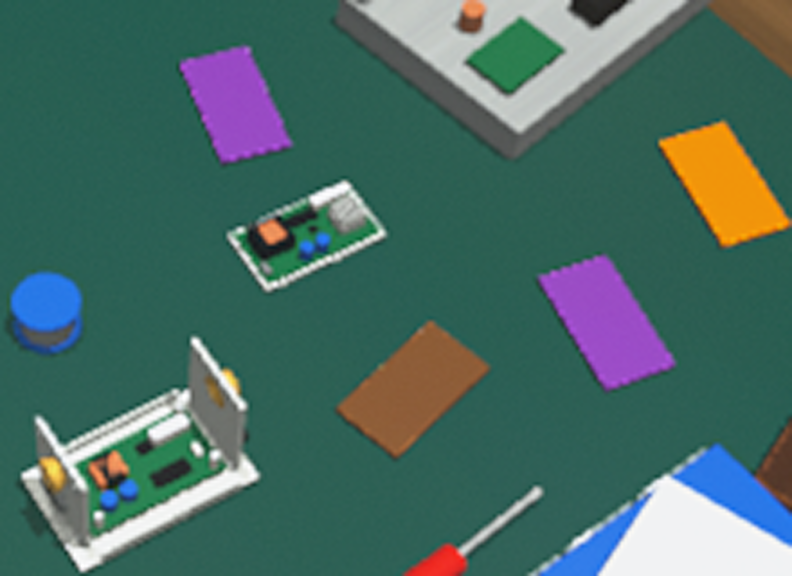

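The crop confirms the brown sheet at crop (413,388), full image (400,233), and the board with its white-rimmed carrier at crop (307,235). The unit's near bush is at crop (50,475), on the rod's side. Next I go above the area and look once with the wrist camera.

Emit:
{"op": "arm_command", "data": {
  "plan": [
    {"delta_pos":[18,43,6],"dr":[0,0,7.8]},
    {"delta_pos":[18,43,6],"dr":[0,0,7.8]},
    {"delta_pos":[18,43,6],"dr":[0,0,7.8]},
    {"delta_pos":[18,43,6],"dr":[0,0,7.8]},
    {"delta_pos":[18,43,6],"dr":[0,0,7.8]},
    {"delta_pos":[18,43,6],"dr":[0,0,7.8]},
    {"delta_pos":[18,43,6],"dr":[0,0,7.8]},
    {"delta_pos":[18,43,6],"dr":[0,0,7.8]},
    {"delta_pos":[18,43,6],"dr":[0,0,7.8]},
    {"delta_pos":[18,43,6],"dr":[0,0,7.8]},
    {"delta_pos":[19,43,6],"dr":[0,0,0]},
    {"delta_pos":[19,43,6],"dr":[0,0,0]},
    {"delta_pos":[19,43,6],"dr":[0,0,0]},
    {"delta_pos":[19,43,6],"dr":[0,0,0]},
    {"delta_pos":[19,43,6],"dr":[0,0,0]},
    {"delta_pos":[19,43,6],"dr":[0,0,0]},
    {"delta_pos":[19,43,0],"dr":[0,0,0]},
    {"delta_pos":[0,0,0],"dr":[0,0,0]},
    {"delta_pos":[0,0,0],"dr":[0,0,0]},
    {"delta_pos":[0,0,0],"dr":[0,0,0]}
  ],
  "gripper": 94,
  "grip_force": 30
}}

```text
t: 2.15
ee_pos: [0.5257, 0.196, 0.32]
orientation: [-2.025, -2.401, 0.002]
wrist_force: [0.7, 0.1, 0.9]
width: 0.998
grip_force: 0.0
```

```bash
python3 - <<'E'
from h import *
s=r.sense(); print(s['t'],s['ee_pos'],s['orientation'],s['q'])
shot('wrist','w1'); 
E
```

```text
2.15 [0.52565033 0.19600544 0.32004755] [-2.02513266e+00 -2.40133236e+00  1.99309060e-03] [ 2.02957015e-01  1.20460679e-01  1.44517503e+00 -5.30071708e-04
  1.57715480e+00  3.33839680e-02]
```

View pics/w1.png

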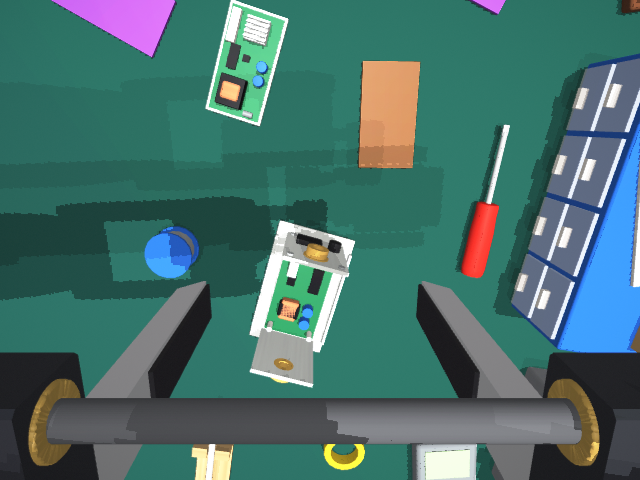

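The wrist view shows the brown sheet at (390,115), the board at (248,62), and the unit at (300,300). The unit's near plate top runs along (250–315,375) and its far plate is at (315,245).

```bash
cat >> h.py <<'E'
def fit(C,mask,z,show=''):
    """largest blob of mask -> min-area rectangle on plane z: centre mm, long-axis angle deg, size"""
    cs,_=cv2.findContours(mask.astype(np.uint8),cv2.RETR_EXTERNAL,cv2.CHAIN_APPROX_NONE); k=max(cs,key=cv2.contourArea)
    w=plane(C,k[:,0,:],z)[:,:2]*1000; return rectpts(w,show)
def rectpts(w,show=''):
    b=cv2.boxPoints(cv2.minAreaRect(np.asarray(w,np.float32))); e=[b[1]-b[0],b[2]-b[1]]; L=[np.hypot(*x) for x in e]
    l=e[int(L[1]>L[0])]; an=np.degrees(np.arctan2(l[1],l[0]))%180
    print(show,'c',b.mean(0).round(1),'size',np.sort(L).round(1),'long axis deg',round(an,1)); return b.mean(0),an
E
python3 - <<'E'
from h import *
C,im,d=load('w1'); P=cloud(C,d); Z=P[...,2]; h=cv2.cvtColor(im,cv2.COLOR_RGB2HSV)
u=np.arange(640)[None]; v=np.arange(480)[:,None]
box=lambda a,b,c,e:(u>=a)&(u<b)&(v>=c)&(v<e)
print('bench z',np.median(Z[180:220,300:350]),'sheet',np.median(Z[90:140,375:405]))
fit(C,(h[...,0]<20)&(h[...,1]>90)&box(340,440,45,185),.005,'sheet')
fit(C,(Z>.003)&(Z<.03)&box(190,300,0,140),.006,'board depth')
bw=(((h[...,1]<60)&(h[...,2]>110))|(Z>.004))&box(190,300,0,140)
fit(C,bw,.006,'board col')
ch=lambda x:cv2.connectedComponentsWithStats(x.astype(np.uint8))
n,l,s,c=ch((h[...,1]<40)&(h[...,2]>200)&box(190,300,0,140)); print(s[1:][s[1:,4]>20])
m=(Z>.091)&(Z<.105)&box(200,400,180,400); print(m.sum()); rectpts(P[m][:,:2]*1000,'plate tops')
n,l,s,c=ch(m)
for i in range(1,n):
    if s[i,4]>30: rectpts(P[l==i][:,:2]*1000,f'plate {s[i,4]}')
m=(Z>.012)&(Z<.02)&box(220,400,200,380)&(h[...,1]<60); rectpts(P[m][:,:2]*1000,'lips')
# brass bushes
br=(h[...,0]>12)&(h[...,0]<28)&(h[...,1]>130)&(h[...,2]>120)&box(250,350,230,390)
n,l,s,c=ch(br)
for i in range(1,n):
    if s[i,4]>30: print('brass',c[i],s[i],np.median(P[l==i],0).round(4),plane(C,c[i],.075).round(4))
E
```

```text
bench z 0.0009255774247498016 sheet 0.005737777387548354
sheet c [587.7 291.9] size [ 60.3 109.7] long axis deg 99.1
board depth c [430.9 316.6] size [ 61.6 111.5] long axis deg 83.0
board col c [430.8 316.7] size [ 61.1 111. ] long axis deg 82.2
[[ 206    0   82  126 1232]
 [ 243   14   28   31  503]
 [ 243  111    9    6   30]]
987
plate tops c [527.4  81.5] size [ 65.9 133.1] long axis deg 83.9
plate 482 c [534.1 144.2] size [ 6.8 65.9] long axis deg 174.1
plate 505 c [520.6  18.3] size [ 5.8 65.8] long axis deg 173.7
lips c [527.5  82.9] size [ 90.2 129.4] long axis deg 83.9
brass [316.59509202 252.5       ] [304 244  25  18 326] [0.5342 0.1519 0.0843] [[0.5347 0.149  0.075 ]]
brass [283.23125 363.875  ] [274 359  19  11 160] [0.521  0.0193 0.0723] [[0.5208 0.0189 0.075 ]]
```

Every size matches. The unit is centred at (527.4, 81.5) with its y axis at 83.9°, the sheet is at (587.7, 291.9) with its long axis at 99.1°, and the board is at (430.8, 316.7) at about 82.6°. Next I go for the sheet.

Emit:
{"op": "arm_command", "data": {
  "plan": [
    {"delta_pos":[15,24,-20],"dr":[0,0,-0.6]},
    {"delta_pos":[15,24,-30],"dr":[0,0,0]},
    {"delta_pos":[16,24,-40],"dr":[0,0,0]},
    {"delta_pos":[16,24,-40],"dr":[0,0,0]},
    {"delta_pos":[0,0,-45],"dr":[0,0,0]},
    {"delta_pos":[0,0,-45],"dr":[0,0,0]},
    {"delta_pos":[0,0,-40],"dr":[0,0,0]},
    {"delta_pos":[0,0,-20],"dr":[0,0,0]},
    {"delta_pos":[0,0,0],"dr":[0,0,0]},
    {"delta_pos":[0,0,0],"dr":[0,0,0]},
    {"delta_pos":[0,0,0],"dr":[0,0,0]}
  ]
}}

```text
t: 3.3
ee_pos: [0.5902, 0.293, 0.0433]
orientation: [2.037, 2.389, 0.006]
wrist_force: [-0.8, 0.3, 0.7]
width: 1.003
grip_force: 0.0
```

Emit:
{"op": "arm_command", "data": {
  "plan": [
    {"delta_pos":[-2.5,-1,-10],"dr":[0,0,0]},
    {"delta_pos":[0,0,-8],"dr":[0,0,0]},
    {"delta_pos":[0,0,-4.5],"dr":[0,0,0]},
    {"delta_pos":[0,0,0],"dr":[0,0,0]},
    {"delta_pos":[0,0,0],"dr":[0,0,0]}
  ]
}}

```text
t: 3.8
ee_pos: [0.5854, 0.2919, 0.0193]
orientation: [-2.036, -2.392, 0.002]
wrist_force: [-5.1, -1.8, 8.9]
width: 1.002
grip_force: 4.4
```

Emit:
{"op": "arm_command", "data": {
  "plan": [
    {"delta_pos":[0,0,0],"dr":[0,0,0]},
    {"delta_pos":[0,0,0],"dr":[0,0,0]},
    {"delta_pos":[0,0,0],"dr":[0,0,0]},
    {"delta_pos":[0,0,0],"dr":[0,0,0]},
    {"delta_pos":[0,0,0],"dr":[0,0,0]},
    {"delta_pos":[0,0,0],"dr":[0,0,0]},
    {"delta_pos":[0,0,0],"dr":[0,0,0]}
  ],
  "gripper": 40,
  "grip_force": 25
}}

```text
t: 4.5
ee_pos: [0.586, 0.2925, 0.0193]
orientation: [2.036, 2.392, 0.001]
wrist_force: [-1.8, 0.2, 6.9]
width: 0.634
grip_force: 25.9
```

Emit:
{"op": "arm_command", "data": {
  "plan": [
    {"delta_pos":[0,0,10],"dr":[0,0,0]},
    {"delta_pos":[0,0,30],"dr":[0,0,0]},
    {"delta_pos":[0,0,40],"dr":[0,0,0]},
    {"delta_pos":[0,0,40],"dr":[0,0,0]},
    {"delta_pos":[-9,-30,30],"dr":[0,0,-3]},
    {"delta_pos":[-10,-36,0],"dr":[0,0,-4]},
    {"delta_pos":[-10,-36,0],"dr":[0,0,-4]},
    {"delta_pos":[-10,-36,0],"dr":[0,0,-4.2]},
    {"delta_pos":[-10,-36,0],"dr":[0,0,0]},
    {"delta_pos":[-9.5,-36,0],"dr":[0,0,0]},
    {"delta_pos":[0,0,0],"dr":[0,0,0]},
    {"delta_pos":[0,0,0],"dr":[0,0,0]},
    {"delta_pos":[0,0,0],"dr":[0,0,0]}
  ]
}}

```text
t: 5.8
ee_pos: [0.5275, 0.0828, 0.1681]
orientation: [-2.335, -2.102, -0.001]
wrist_force: [-0.3, -0.6, -0.6]
width: 0.629
grip_force: 25.0
```

```bash
python3 - <<'E'
from h import *
s=r.sense(); p=s['ee_pos']; print(p.round(4),'yaw y',np.degrees(np.arctan2(*R.from_rotvec(s['orientation']).as_matrix()[[1,0],1])).round(2),s['width']*94)
C,im,d=shot('wrist','w2'); P=cloud(C,d); h=cv2.cvtColor(im,cv2.COLOR_RGB2HSV)
z=p[2]-.0193+.005
m=(h[...,0]<20)&(h[...,1]>90)&(abs(P[...,2]-z)<.012); print(m.sum(),np.median(P[m][:,2]),z)
fit(C,m,z,'sheet')
rectpts(P[m][:,:2]*1000,'sheet cloud')
E
```

```text
[0.5275 0.0828 0.1681] yaw y -6.01 59.128030175148844
29135 0.15479805458744403 0.15381695944995588
sheet c [526.3  85.5] size [ 60.  102.6] long axis deg 84.0
sheet cloud c [526.3  85.5] size [ 60. 103.] long axis deg 83.9
```

View pics/w2.png

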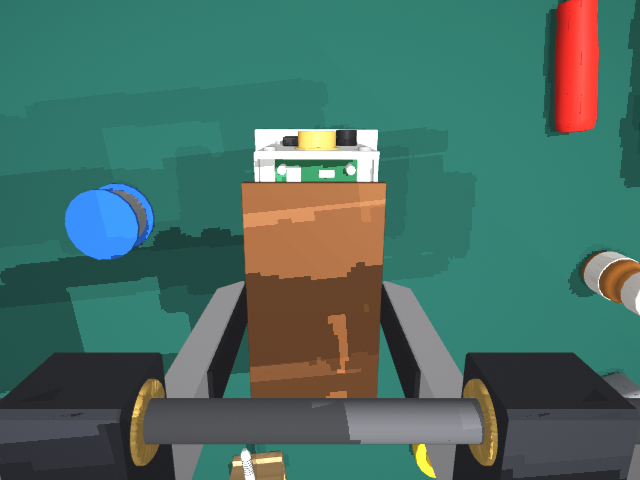

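The picture shows the sheet held level and square over the unit, with its far edge at row 183 and the far plate just beyond at row 152. Correcting for the end hidden behind the gripper, its centre is (525.9, 81.8), within 2 mm of the seat. Now I lower it.

Emit:
{"op": "arm_command", "data": {
  "plan": [
    {"delta_pos":[0.5,-0.5,-20],"dr":[0,0,0]},
    {"delta_pos":[0,0,-25],"dr":[0,0,0]},
    {"delta_pos":[0,0,-25],"dr":[0,0,0]},
    {"delta_pos":[0,0,-20],"dr":[0,0,0]},
    {"delta_pos":[0,0,-10],"dr":[0,0,0]},
    {"delta_pos":[0,0,-8],"dr":[0,0,0]},
    {"delta_pos":[0,0,-4],"dr":[0,0,0]},
    {"delta_pos":[0,0,-2],"dr":[0,0,0]},
    {"delta_pos":[0,0,0],"dr":[0,0,0]},
    {"delta_pos":[0,0,0],"dr":[0,0,0]},
    {"delta_pos":[0,0,0],"dr":[0,0,0]}
  ]
}}

```text
t: 6.95
ee_pos: [0.5282, 0.0814, 0.0547]
orientation: [2.335, 2.101, 0.002]
wrist_force: [-0.1, -0.1, -0.0]
width: 0.632
grip_force: 25.0
```

Emit:
{"op": "arm_command", "data": {
  "plan": [
    {"delta_pos":[0,0,-1.5],"dr":[0,0,0]},
    {"delta_pos":[0,0,-1],"dr":[0,0,0]},
    {"delta_pos":[0,0,-1],"dr":[0,0,0]},
    {"delta_pos":[0,0,0],"dr":[0,0,0]},
    {"delta_pos":[0,0,0],"dr":[0,0,0]}
  ]
}}

```text
t: 7.45
ee_pos: [0.5278, 0.0814, 0.0512]
orientation: [2.335, 2.101, -0.0]
wrist_force: [-2.2, -0.7, 5.1]
width: 0.631
grip_force: 25.0
```

Contact at 5 N, at the expected height. I open a little and rise.

Emit:
{"op": "arm_command", "data": {
  "plan": [
    {"delta_pos":[0,0,0],"dr":[0,0,0]},
    {"delta_pos":[0,0,0],"dr":[0,0,0]},
    {"delta_pos":[0,0,0],"dr":[0,0,0]},
    {"delta_pos":[0,0,0],"dr":[0,0,0]},
    {"delta_pos":[0,0,5],"dr":[0,0,0]},
    {"delta_pos":[0,0,15],"dr":[0,0,0]},
    {"delta_pos":[0,0,30],"dr":[0,0,0]},
    {"delta_pos":[0,0,45],"dr":[0,0,0]},
    {"delta_pos":[0,0,50],"dr":[0,0,0]},
    {"delta_pos":[0,0,0],"dr":[0,0,0]},
    {"delta_pos":[0,0,0],"dr":[0,0,0]},
    {"delta_pos":[0,0,0],"dr":[0,0,0]}
  ],
  "gripper": 80
}}

```text
t: 8.65
ee_pos: [0.5265, 0.0814, 0.1941]
orientation: [-2.334, -2.1, 0.003]
wrist_force: [0.1, -0.1, -0.4]
width: 0.849
grip_force: 0.0
```

```bash
python3 - <<'E'
from h import *
for n in ('scene','wrist'):
    C,im,d=shot(n,n+'3'); P=cloud(C,d); h=cv2.cvtColor(im,cv2.COLOR_RGB2HSV); Z=P[...,2]
    near=np.hypot(P[...,0]-.5274,P[...,1]-.0815)<.09
    m=(h[...,0]<20)&(h[...,1]>90)&near&(Z<.05)&(Z>.02); print(n,m.sum(),np.percentile(Z[m],[5,50,95]).round(4))
    rectpts(P[m][:,:2]*1000,'sheet')
    fit(C,m,.037,'sheet')
    t=(Z>.091)&(Z<.105)&near; rectpts(P[t][:,:2]*1000,'tops')
E
```

```text
scene 753 [0.0331 0.0375 0.0418]
sheet c [526.1  73.8] size [ 60.9 124.8] long axis deg 83.4
sheet c [527.7  80.7] size [ 58.7 108. ] long axis deg 84.3
tops c [527.   80.1] size [ 68.2 133.4] long axis deg 84.3
wrist 10758 [0.0368 0.038  0.0391]
sheet c [526.5  85.7] size [ 59.7 120.6] long axis deg 84.1
sheet c [525.9  80.3] size [ 59.7 109.1] long axis deg 84.0
tops c [527.4  81.1] size [ 66.  132.7] long axis deg 83.9
```

The sheet is seated: top at z ≈ 37 mm allowing for the depth bias, about 1 mm off centre, 84°. Now the board.

Emit:
{"op": "arm_command", "data": {
  "plan": [
    {"delta_pos":[-14,34,0],"dr":[0,0,-1.4]},
    {"delta_pos":[-14,34,0],"dr":[0,0,0]},
    {"delta_pos":[-14,34,0],"dr":[0,0,0]},
    {"delta_pos":[-14,34,0],"dr":[0,0,0]},
    {"delta_pos":[-14,34,0],"dr":[0,0,0]},
    {"delta_pos":[-14,34,-20],"dr":[0,0,0]},
    {"delta_pos":[-12,31,-30],"dr":[0,0,0]},
    {"delta_pos":[0,0,-40],"dr":[0,0,0]},
    {"delta_pos":[0,0,-30],"dr":[0,0,0]},
    {"delta_pos":[0,0,-20],"dr":[0,0,0]},
    {"delta_pos":[0,0,0],"dr":[0,0,0]},
    {"delta_pos":[0,0,0],"dr":[0,0,0]},
    {"delta_pos":[0,0,0],"dr":[0,0,0]}
  ],
  "gripper": 94
}}

```text
t: 10.05
ee_pos: [0.4326, 0.3168, 0.0564]
orientation: [2.361, 2.072, 0.003]
wrist_force: [0.5, 0.3, 0.4]
width: 1.0
grip_force: 0.0
```

Emit:
{"op": "arm_command", "data": {
  "plan": [
    {"delta_pos":[-1.5,0,-12],"dr":[0,0,0]},
    {"delta_pos":[0,0,-12],"dr":[0,0,0]},
    {"delta_pos":[0,0,-8],"dr":[0,0,0]},
    {"delta_pos":[0,0,-2],"dr":[0,0,0]},
    {"delta_pos":[0,0,0],"dr":[0,0,0]},
    {"delta_pos":[0,0,0],"dr":[0,0,0]}
  ]
}}

```text
t: 10.65
ee_pos: [0.4304, 0.3166, 0.0215]
orientation: [2.361, 2.073, 0.0]
wrist_force: [0.1, -0.2, 0.3]
width: 1.002
grip_force: 0.0
```

Emit:
{"op": "arm_command", "data": {
  "plan": [
    {"delta_pos":[0,0,0],"dr":[0,0,0]},
    {"delta_pos":[0,0,0],"dr":[0,0,0]},
    {"delta_pos":[0,0,0],"dr":[0,0,0]},
    {"delta_pos":[0,0,0],"dr":[0,0,0]},
    {"delta_pos":[0,0,0],"dr":[0,0,0]},
    {"delta_pos":[0,0,0],"dr":[0,0,0]}
  ],
  "gripper": 40,
  "grip_force": 35
}}

```text
t: 11.25
ee_pos: [0.4305, 0.3165, 0.0216]
orientation: [2.361, 2.072, 0.001]
wrist_force: [0.3, 0.4, 0.2]
width: 0.624
grip_force: 35.0
```

Emit:
{"op": "arm_command", "data": {
  "plan": [
    {"delta_pos":[0,0,10],"dr":[0,0,0]},
    {"delta_pos":[0,0,25],"dr":[0,0,0]},
    {"delta_pos":[0,0,35],"dr":[0,0,0]},
    {"delta_pos":[0,0,40],"dr":[0,0,0]},
    {"delta_pos":[0,0,40],"dr":[0,0,0]},
    {"delta_pos":[14,-34,0],"dr":[0,0,1.3]},
    {"delta_pos":[14,-34,0],"dr":[0,0,0]},
    {"delta_pos":[14,-34,0],"dr":[0,0,0]},
    {"delta_pos":[14,-34,0],"dr":[0,0,0]},
    {"delta_pos":[14,-34,0],"dr":[0,0,0]},
    {"delta_pos":[14,-34,0],"dr":[0,0,0]},
    {"delta_pos":[13,-31,0],"dr":[0,0,0]},
    {"delta_pos":[0,0,0],"dr":[0,0,0]},
    {"delta_pos":[0,0,0],"dr":[0,0,0]},
    {"delta_pos":[0,0,0],"dr":[0,0,0]}
  ]
}}

```text
t: 12.75
ee_pos: [0.5265, 0.0822, 0.1714]
orientation: [-2.336, -2.099, 0.0]
wrist_force: [-0.3, 0.1, -1.5]
width: 0.626
grip_force: 35.0
```

```bash
python3 - <<'E'
from h import *
s=r.sense(); p=s['ee_pos']; print(p.round(4),'yaw y',np.degrees(np.arctan2(*R.from_rotvec(s['orientation']).as_matrix()[[1,0],1])).round(2),s['width']*94)
C,im,d=shot('wrist','w4'); P=cloud(C,d); h=cv2.cvtColor(im,cv2.COLOR_RGB2HSV)
z=p[2]-.0215+.006
u=np.arange(640)[None]; v=np.arange(480)[:,None]
m=(P[...,2]>z-.01)&(P[...,2]<z+.03)&(v<395)&(u>200)&(u<440)&(d>0)
w=cv2.cvtColor(im,cv2.COLOR_RGB2BGR); w[m]=w[m]//2+np.array([0,0,127],np.uint8); cv2.imwrite('pics/w4m.png',w)
top=m&(P[...,2]<z+.004)
e=P[top]; un=np.array([np.cos(np.radians(83.9)),np.sin(np.radians(83.9))])
q=(e[:,:2]-[.5274,.0815])@np.c_[[un[1],-un[0]],un]*1000
far=np.percentile(q[:,1],99.5); b=q[(q[:,1]>far-25)]
print('far edge y in unit',far,'x range near far end',np.percentile(b[:,0],[.5,99.5]),'z',np.median(e[:,2]),z)
E
```

```text
[0.5265 0.0822 0.1714] yaw y -6.11 58.80638227735813
far edge y in unit 56.2163578463614 x range near far end [-32.15124744  27.16567676] z 0.15738576023944564 0.15587277107207811
```

View pics/w4m.png

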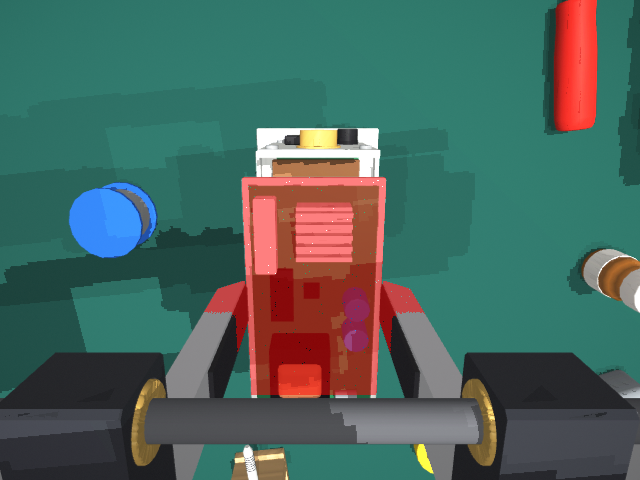

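The picture shows the board held level and square over the unit, with its far edge at row 178 in front of the far plate at row 152. It needs a shift of about +2 mm in x and -1 mm in y. Then I lower it.

Emit:
{"op": "arm_command", "data": {
  "plan": [
    {"delta_pos":[2,-1,-20],"dr":[0,0,0]},
    {"delta_pos":[0,0,-25],"dr":[0,0,0]},
    {"delta_pos":[0,0,-25],"dr":[0,0,0]},
    {"delta_pos":[0,0,-20],"dr":[0,0,0]},
    {"delta_pos":[0,0,-10],"dr":[0,0,0]},
    {"delta_pos":[0,0,-6],"dr":[0,0,0]},
    {"delta_pos":[0,0,-3],"dr":[0,0,0]},
    {"delta_pos":[0,0,-1],"dr":[0,0,0]},
    {"delta_pos":[0,0,0],"dr":[0,0,0]},
    {"delta_pos":[0,0,0],"dr":[0,0,0]},
    {"delta_pos":[0,0,0],"dr":[0,0,0]}
  ]
}}

```text
t: 13.9
ee_pos: [0.5297, 0.0804, 0.0621]
orientation: [2.337, 2.099, 0.001]
wrist_force: [0.3, 0.5, -1.4]
width: 0.631
grip_force: 35.0
```

Emit:
{"op": "arm_command", "data": {
  "plan": [
    {"delta_pos":[-1,0.5,-1.5],"dr":[0,0,0]},
    {"delta_pos":[0,0,-1],"dr":[0,0,0]},
    {"delta_pos":[0,0,-1],"dr":[0,0,0]},
    {"delta_pos":[0,0,0],"dr":[0,0,0]},
    {"delta_pos":[0,0,0],"dr":[0,0,0]}
  ]
}}

```text
t: 14.4
ee_pos: [0.5281, 0.081, 0.0586]
orientation: [-2.337, -2.099, 0.0]
wrist_force: [-2.9, -0.8, 5.1]
width: 0.624
grip_force: 35.0
```

Emit:
{"op": "arm_command", "data": {
  "plan": [
    {"delta_pos":[0,0,0],"dr":[0,0,0]},
    {"delta_pos":[0,0,0],"dr":[0,0,0]},
    {"delta_pos":[0,0,0],"dr":[0,0,0]},
    {"delta_pos":[0,0,0],"dr":[0,0,0]},
    {"delta_pos":[0,0,5],"dr":[0,0,0]},
    {"delta_pos":[0,0,15],"dr":[0,0,0]},
    {"delta_pos":[0,0,30],"dr":[0,0,0]},
    {"delta_pos":[0,0,45],"dr":[0,0,0]},
    {"delta_pos":[0,0,50],"dr":[0,0,0]},
    {"delta_pos":[0,0,0],"dr":[0,0,0]},
    {"delta_pos":[0,0,0],"dr":[0,0,0]},
    {"delta_pos":[0,0,0],"dr":[0,0,0]}
  ],
  "gripper": 80
}}

```text
t: 15.6
ee_pos: [0.5271, 0.081, 0.2016]
orientation: [-2.336, -2.098, 0.003]
wrist_force: [-0.0, -0.7, -0.6]
width: 0.85
grip_force: 0.0
```

```bash
python3 - <<'E'
from h import *
un=np.array([np.cos(np.radians(83.9)),np.sin(np.radians(83.9))]); B=np.c_[[un[1],-un[0]],un]
C,im,d=shot('wrist','w5'); P=cloud(C,d); h=cv2.cvtColor(im,cv2.COLOR_RGB2HSV); Z=P[...,2]
q=(P[...,:2]-[.5274,.0815])@B*1000
m=(abs(q[...,0])<40)&(abs(q[...,1])<58)&(Z>.038)&(Z<.048); rectpts(q[m],'board in unit'); print(np.percentile(q[m],[1,99],0),np.percentile(Z[m],[5,50,95]))
t=(Z>.091)&(Z<.105)&(abs(q[...,0])<40)&(abs(q[...,1])<75); rectpts(P[t][:,:2]*1000,'tops')
# rod from scene view of the start
C,im,d=load('scene0'); P=cloud(C,d); h=cv2.cvtColor(im,cv2.COLOR_RGB2HSV); Z=P[...,2]
near=(abs(P[...,0]-.455)<.06)&(P[...,1]>-.34)&(P[...,1]<-.07)
g=near&(h[...,2]<75)&(Z>.038)&(Z<.06); rectpts(P[g][:,:2]*1000,f'grip {g.sum()}')
k=near&(Z>.034)&(Z<.06)&(h[...,1]<90); rectpts(P[k][:,:2]*1000,f'rod {k.sum()}')
E
```

```text
board in unit c [-0.9  0. ] size [ 60.1 109.9] long axis deg 90.0
[[-30.52769529 -53.67400784]
 [ 28.51740204  54.81446459]] [0.04322945 0.04466318 0.04667822]
tops c [527.5  81.3] size [ 66. 132.] long axis deg 83.9
grip 93 c [ 454.9 -291.3] size [15.3 48.4] long axis deg 93.1
rod 371 c [ 443.8 -203.4] size [ 37.  224.1] long axis deg 93.2
```

The board is seated: offset (-0.9, 0.0) mm, square, plate top about 43 mm allowing for the bias. Next, a closer look at the rod.

Emit:
{"op": "arm_command", "data": {
  "plan": [
    {"delta_pos":[-10,-38,14],"dr":[0,0,4]},
    {"delta_pos":[-10,-38,14],"dr":[0,0,5]},
    {"delta_pos":[-10,-39,14],"dr":[0,0,0]},
    {"delta_pos":[-10,-39,14],"dr":[0,0,0]},
    {"delta_pos":[-10,-39,14],"dr":[0,0,0]},
    {"delta_pos":[-11,-39,14],"dr":[0,0,0]},
    {"delta_pos":[-11,-39,14],"dr":[0,0,0]},
    {"delta_pos":[0,0,0],"dr":[0,0,0]},
    {"delta_pos":[0,0,0],"dr":[0,0,0]},
    {"delta_pos":[0,0,0],"dr":[0,0,0]},
    {"delta_pos":[0,0,0],"dr":[0,0,0]}
  ]
}}

```text
t: 16.75
ee_pos: [0.456, -0.1885, 0.2995]
orientation: [-2.161, -2.276, 0.0]
wrist_force: [0.2, 0.2, 0.3]
width: 0.851
grip_force: 0.0
```

```bash
python3 - <<'E'
from h import *
s=r.sense(); p=s['ee_pos']; print(p.round(4),'yaw y',np.degrees(np.arctan2(*R.from_rotvec(s['orientation']).as_matrix()[[1,0],1])).round(2),s['q'].round(2))
C,im,d=shot('wrist','w6'); P=cloud(C,d); h=cv2.cvtColor(im,cv2.COLOR_RGB2HSV); Z=P[...,2]
near=(abs(P[...,0]-.455)<.06)&(P[...,1]>-.35)&(P[...,1]<-.07)
g=near&(h[...,2]<90)&(Z>.036)&(Z<.055); rectpts(P[g][:,:2]*1000,f'grip {g.sum()}')
k=near&(Z>.034)&(Z<.055)&(h[...,1]<70)&(h[...,2]>100); rectpts(P[k][:,:2]*1000,f'shank {k.sum()}')
n,l,st,c=cv2.connectedComponentsWithStats(k.astype(np.uint8))
for i in range(1,n):
    if st[i,4]>40: rectpts(P[l==i][:,:2]*1000,f'{c[i].round()} {st[i]}')
E
```

```text
[ 0.456  -0.1885  0.2995] yaw y 2.97 [-0.57 -0.02  1.63  0.    1.53 -0.62]
grip 460 c [ 453.8 -292.2] size [13.8 48.3] long axis deg 92.5
shank 1762 c [ 452.3 -201.4] size [ 45.3 220.1] long axis deg 90.9
[312. 196.] [ 298  101   23  179 1539] c [ 449.5 -179.9] size [ 23.1 176.6] long axis deg 92.2
[293. 257.] [288 254  11   6  62] c [ 435.5 -244.7] size [ 5.9 10.3] long axis deg 0.3
```

View pics/w6.png

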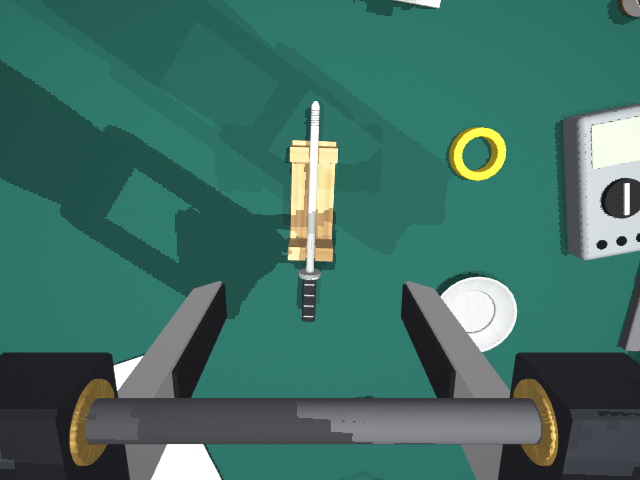

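The picture shows the rod in its rest: tip at (315,103), collar at (309,275), black grip at (308,299). The grip's centre comes to (453.8, -292.2) mm and the axis to about 92.3°.

Emit:
{"op": "arm_command", "data": {
  "plan": [
    {"delta_pos":[-2.2,-24,-30],"dr":[0,0,-0.7]},
    {"delta_pos":[0,-26,-35],"dr":[0,0,0]},
    {"delta_pos":[0,-27,-35],"dr":[0,0,0]},
    {"delta_pos":[0,-26.5,-35],"dr":[0,0,0]},
    {"delta_pos":[0,0,-40],"dr":[0,0,0]},
    {"delta_pos":[0,0,-30],"dr":[0,0,0]},
    {"delta_pos":[0,0,-20],"dr":[0,0,0]},
    {"delta_pos":[0,0,0],"dr":[0,0,0]},
    {"delta_pos":[0,0,0],"dr":[0,0,0]},
    {"delta_pos":[0,0,0],"dr":[0,0,0]}
  ],
  "gripper": 60
}}

```text
t: 17.8
ee_pos: [0.4553, -0.294, 0.0776]
orientation: [2.176, 2.262, 0.0]
wrist_force: [-0.3, 0.2, -0.0]
width: 0.64
grip_force: 0.0
```

Emit:
{"op": "arm_command", "data": {
  "plan": [
    {"delta_pos":[-1.5,1.5,-15],"dr":[0,0,0]},
    {"delta_pos":[0,0,-15],"dr":[0,0,0]},
    {"delta_pos":[0,0,-8],"dr":[0,0,0]},
    {"delta_pos":[0,0,-1.5],"dr":[0,0,0]},
    {"delta_pos":[0,0,0],"dr":[0,0,0]},
    {"delta_pos":[0,0,0],"dr":[0,0,0]}
  ]
}}

```text
t: 18.4
ee_pos: [0.4532, -0.2927, 0.0375]
orientation: [2.178, 2.262, 0.0]
wrist_force: [-0.3, -0.8, 0.0]
width: 0.638
grip_force: 0.0
```

Emit:
{"op": "arm_command", "data": {
  "plan": [
    {"delta_pos":[0,0,0],"dr":[0,0,0]},
    {"delta_pos":[0,0,0],"dr":[0,0,0]},
    {"delta_pos":[0,0,0],"dr":[0,0,0]},
    {"delta_pos":[0,0,0],"dr":[0,0,0]},
    {"delta_pos":[0,0,0],"dr":[0,0,0]},
    {"delta_pos":[0,0,0],"dr":[0,0,0]},
    {"delta_pos":[0,0,0],"dr":[0,0,0]},
    {"delta_pos":[0,0,0],"dr":[0,0,0]}
  ],
  "gripper": 0,
  "grip_force": 45
}}

```text
t: 19.2
ee_pos: [0.4539, -0.2921, 0.0368]
orientation: [2.178, 2.26, 0.003]
wrist_force: [5.3, 1.6, -0.7]
width: 0.146
grip_force: 44.7
```

Emit:
{"op": "arm_command", "data": {
  "plan": [
    {"delta_pos":[0,0,8],"dr":[0,0,0]},
    {"delta_pos":[0,0,20],"dr":[0,0,0]},
    {"delta_pos":[0,0,30],"dr":[0,0,0]},
    {"delta_pos":[0,0,22],"dr":[0,0,0]},
    {"delta_pos":[10,15,0],"dr":[0,0,-2.8]},
    {"delta_pos":[10,16,0],"dr":[0,0,-2.8]},
    {"delta_pos":[10,17,0],"dr":[0,0,-2.8]},
    {"delta_pos":[10.6,17,0],"dr":[0,0,0]},
    {"delta_pos":[0,0,-22],"dr":[0,0,0]},
    {"delta_pos":[0,0,-21],"dr":[0,0,0]},
    {"delta_pos":[0,0,0],"dr":[0,0,0]},
    {"delta_pos":[0,0,0],"dr":[0,0,0]},
    {"delta_pos":[0,0,0],"dr":[0,0,0]},
    {"delta_pos":[0,0,0],"dr":[0,0,0]}
  ]
}}

```text
t: 20.6
ee_pos: [0.4938, -0.2278, 0.0747]
orientation: [2.338, 2.096, 0.0]
wrist_force: [0.3, -0.2, -0.2]
width: 0.145
grip_force: 44.7
```

```bash
cat > rod.py <<'E'
from h import *
import sys
s=r.sense(); p=s['ee_pos']; M=R.from_rotvec(s['orientation']).as_matrix()
un=np.array([np.cos(np.radians(83.9)),np.sin(np.radians(83.9))]); B=np.c_[[un[1],-un[0]],un]; O=np.array([.5274,.0815])
print(s['t'],p.round(4),'TCP in unit',((p[:2]-O)@B*1000).round(1),'yaw y',np.degrees(np.arctan2(M[1,1],M[0,1])).round(2),'tilt',(M[:2,2]*57.3).round(2),'F',s['wrist_force'].round(1),'w',(s['width']*94).round(1))
for n in ('wrist','scene','side'):
    C,im,d=shot(n,sys.argv[1]+n); P=cloud(C,d); h=cv2.cvtColor(im,cv2.COLOR_RGB2HSV); Z=P[...,2]; q=np.dstack([(P[...,:2]-O)@B,Z])*1000
    ty=(p[:2]-O)@B*1000; a=ty[1]+38
    k=(abs(q[...,0]-ty[0])<15)&(q[...,1]>a)&(q[...,1]<a+165)&(abs(q[...,2]-p[2]*1000)<12)&(h[...,1]<90)&(q[...,1]<-68)
    e=q[k]
    if len(e)<20: print(n,'few',len(e)); continue
    bins=np.arange(a,a+170,30); rows=[]
    for lo in bins:
        b=e[(e[:,1]>=lo)&(e[:,1]<lo+30)]
        if len(b)>8: rows.append([b[:,1].mean(),np.median(b[:,0]),np.percentile(b[:,2],90)])
    rows=np.array(rows); print(n,len(e),'y max',e[:,1].max().round(1)); print(rows.round(1).tolist())
    if len(rows)>1: print(' x line at tip',np.polyfit(rows[:,0],rows[:,1],1).round(4),'z',np.polyfit(rows[:,0],rows[:,2],1).round(4))
    # tops/bush reference in the same view
    t=(q[...,2]>91)&(q[...,2]<105)&(abs(q[...,0])<40)&(abs(q[...,1])<75); 
    if t.sum()>100: rectpts(q[t][:,:2],n+' tops in unit')
E
python3 rod.py a
```

```text
Traceback (most recent call last):
  File "rod.py", line 5, in <module>
    print(s['t'],p.round(4),'TCP in unit',((p[:2]-O)@B*1000).round(1),'yaw y',np.degrees(np.arctan2(M[1,1],M[0,1])).round(2),'tilt',(M[:2,2]*57.3).round(2),'F',s['wrist_force'].round(1),'w',(s['width']*94).round(1))
                                                                                                                                                                                              ^^^^^^^^^^^^^^^^^^^^^
AttributeError: 'float' object has no attribute 'round'
```

```bash
sed -i "s/(s\['width'\]\*94).round(1)/round(s['width']*94,1)/" rod.py; python3 rod.py a
```

```text
20.6 [ 0.4938 -0.2278  0.0747] TCP in unit [  -0.6 -311.1] yaw y -6.25 tilt [ 0.1  -0.08] F [ 0.3 -0.2 -0.2] w 13.7
wrist 5164 y max -194.0
[[-257.8, -1.0, 81.4], [-227.8, -0.6, 81.3], [-203.7, -0.3, 81.2]]
 x line at tip [0.0129 2.3381] z [-4.30000e-03  8.02939e+01]
scene 213 y max -111.4
[[-258.0, 0.3, 81.8], [-228.4, -0.0, 82.5], [-198.4, 0.7, 81.5], [-168.7, 0.9, 81.9], [-138.3, 1.2, 82.4], [-117.4, 2.5, 81.6]]
 x line at tip [0.0147 3.6496] z [-1.10000e-03  8.17485e+01]
scene tops in unit c [-1.5 -2.5] size [ 67.8 135.8] long axis deg 89.7
side 30 y max -113.5
[[-137.3, -0.4, 80.2], [-119.1, -0.5, 81.3]]
 x line at tip [-0.0069 -1.3202] z [5.76000e-02 8.81177e+01]
side tops in unit c [1.3 0.7] size [ 66.9 138.6] long axis deg 90.4
```

View pics/awrist.png

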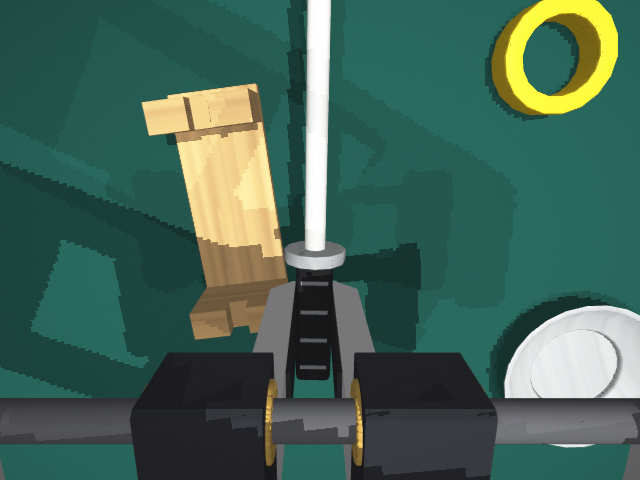

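The picture shows the rod straight ahead of the fingers, shank at column 315, collar at row 255. The shank is about 1 mm high and 0.5° off, so I correct that and bring the tip up to the mouth.

Emit:
{"op": "arm_command", "data": {
  "plan": [
    {"delta_pos":[0.8,0,-1],"dr":[0,0,0.5]},
    {"delta_pos":[1.1,10,0],"dr":[0,0,0]},
    {"delta_pos":[1.1,10,0],"dr":[0,0,0]},
    {"delta_pos":[0.6,5,0],"dr":[0,0,0]},
    {"delta_pos":[0,0,0],"dr":[0,0,0]},
    {"delta_pos":[0,0,0],"dr":[0,0,0]},
    {"delta_pos":[0,0,0],"dr":[0,0,0]}
  ]
}}

```text
t: 21.45
ee_pos: [0.4968, -0.2021, 0.0725]
orientation: [2.33, 2.107, -0.0]
wrist_force: [0.0, 0.1, -0.1]
width: 0.145
grip_force: 44.7
```

```bash
python3 rod.py b; python3 - <<'E'
from h import *
a=[]
for n,(u,v) in dict(bscene=(275,265),bside=(325,290)).items():
    im=load(n)[1][v-45:v+45,u-50:u+50]; a.append(cv2.resize(im,None,fx=4,fy=4,interpolation=cv2.INTER_CUBIC))
cv2.imwrite('pics/b2.png',np.hstack(a)[:,:,::-1])
E
```

```text
21.45 [ 0.4968 -0.2021  0.0725] TCP in unit [  -0.3 -285.3] yaw y -5.74 tilt [ 0.01 -0.01] F [ 0.   0.1 -0.1] w 13.6
wrist 5163 y max -168.4
[[-232.0, -1.3, 79.3], [-201.9, -1.1, 79.2], [-177.8, -0.9, 79.0]]
 x line at tip [0.0069 0.323 ] z [-4.2000e-03  7.8302e+01]
scene 203 y max -84.8
[[-230.7, -1.3, 79.8], [-201.7, -0.6, 80.3], [-172.2, -0.5, 81.0], [-142.1, 0.2, 79.9], [-112.1, 1.4, 82.2], [-91.2, 1.3, 79.7]]
 x line at tip [0.0198 3.2113] z [4.9000e-03 8.1241e+01]
scene tops in unit c [ 1.7 -1.4] size [ 69.6 132.4] long axis deg 88.7
side 27 y max -84.5
[[-109.4, -1.2, 78.6]]
side tops in unit c [ 0.7 -0.4] size [ 65.8 137.4] long axis deg 89.9
```

View pics/b2.png

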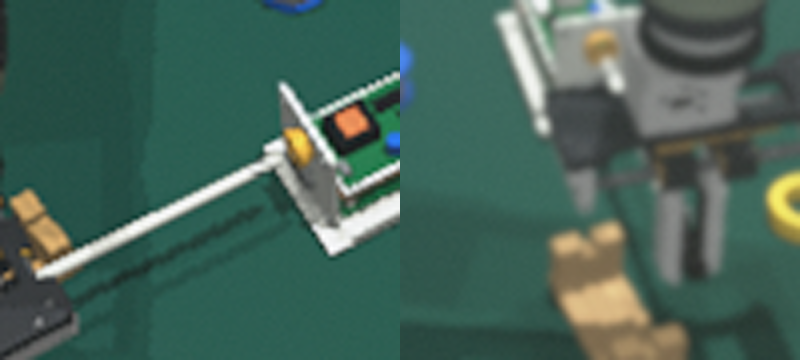

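Both crops show the tip lined up with the near bush's mouth: left crop (272,155) against the bush at (297,147), right crop tip just below the bush at (600,45). I raise 1 mm and go in.

Emit:
{"op": "arm_command", "data": {
  "plan": [
    {"delta_pos":[0.3,0,1.2],"dr":[0,0,0]},
    {"delta_pos":[0.5,5,0],"dr":[0,0,0]},
    {"delta_pos":[0.5,5,0],"dr":[0,0,0]},
    {"delta_pos":[1.1,10,0],"dr":[0,0,0]},
    {"delta_pos":[1.1,10,0],"dr":[0,0,0]},
    {"delta_pos":[1.1,10,0],"dr":[0,0,0]},
    {"delta_pos":[0,0,0],"dr":[0,0,0]},
    {"delta_pos":[0,0,0],"dr":[0,0,0]}
  ]
}}

```text
t: 22.4
ee_pos: [0.5014, -0.1616, 0.0737]
orientation: [2.328, 2.109, -0.0]
wrist_force: [-0.3, -0.0, -0.8]
width: 0.146
grip_force: 44.7
```

Emit:
{"op": "arm_command", "data": {
  "plan": [
    {"delta_pos":[1.1,10,0],"dr":[0,0,0]},
    {"delta_pos":[1.1,10,0],"dr":[0,0,0]},
    {"delta_pos":[1,10,0],"dr":[0,0,0]},
    {"delta_pos":[1.1,10,0],"dr":[0,0,0]},
    {"delta_pos":[1.1,10,0],"dr":[0,0,0]},
    {"delta_pos":[1,10,0],"dr":[0,0,0]},
    {"delta_pos":[1.1,10,0],"dr":[0,0,0]},
    {"delta_pos":[1.1,10,0],"dr":[0,0,0]},
    {"delta_pos":[1,10,0],"dr":[0,0,0]},
    {"delta_pos":[0,0,0],"dr":[0,0,0]},
    {"delta_pos":[0,0,0],"dr":[0,0,0]}
  ]
}}

```text
t: 23.5
ee_pos: [0.5109, -0.0719, 0.0737]
orientation: [2.329, 2.108, -0.0]
wrist_force: [-0.2, -1.1, -0.3]
width: 0.146
grip_force: 44.7
```

```bash
python3 rod.py c; python3 - <<'E'
from h import *
C,im,d=load('cwrist'); P=cloud(C,d); h=cv2.cvtColor(im,cv2.COLOR_RGB2HSV)
un=np.array([np.cos(np.radians(83.9)),np.sin(np.radians(83.9))]); B=np.c_[[un[1],-un[0]],un]; q=np.dstack([(P[...,:2]-[.5274,.0815])@B,P[...,2]])*1000
k=(abs(q[...,0])<15)&(q[...,1]>-50)&(q[...,1]<58)&(q[...,2]>70)&(q[...,2]<86)&(h[...,1]<70)
e=q[k]; print(len(e))
for lo in range(-50,60,20):
    b=e[(e[:,1]>=lo)&(e[:,1]<lo+20)]
    if len(b)>8: print(lo,np.median(b[:,0]).round(1),np.percentile(b[:,2],90).round(1),b[:,1].max().round(1))
t=(q[...,2]>91)&(q[...,2]<105)&(abs(q[...,0])<40)&(abs(q[...,1])<75); rectpts(q[t][:,:2],'tops')
E
```

```text
23.5 [ 0.5109 -0.0719  0.0737] TCP in unit [-1.000e-01 -1.542e+02] yaw y -5.7 tilt [ 0.   -0.02] F [-0.2 -1.1 -0.3] w 13.7
wrist 2389 y max -68.7
[[-101.0, -1.1, 80.3], [-80.9, -1.0, 80.3]]
 x line at tip [ 0.0055 -0.5546] z [-2.00000e-03  8.01426e+01]
wrist tops in unit c [  0.1 -64.8] size [ 6.2 66.2] long axis deg 0.0
scene 34 y max -73.9
[[-93.9, -1.2, 79.6], [-79.8, -0.9, 82.7]]
 x line at tip [0.0205 0.7487] z [ 0.2174 99.9966]
scene tops in unit c [-0.8 -1.1] size [ 67.7 145.5] long axis deg 89.6
side few 14
968
-50 -0.8 80.2 -37.3
tops c [  0.1 -64.8] size [ 6.2 66.2] long axis deg 0.0
```

Emit:
{"op": "arm_command", "data": {
  "plan": [
    {"delta_pos":[0.6,5,0],"dr":[0,0,0]},
    {"delta_pos":[0.5,5,0],"dr":[0,0,0]},
    {"delta_pos":[0.5,5,0],"dr":[0,0,0]},
    {"delta_pos":[0.6,5,0],"dr":[0,0,0]},
    {"delta_pos":[0.5,5,0],"dr":[0,0,0]},
    {"delta_pos":[0.5,5,0],"dr":[0,0,0]},
    {"delta_pos":[0.5,5,0],"dr":[0,0,0]},
    {"delta_pos":[0.6,5,0],"dr":[0,0,0]},
    {"delta_pos":[0.4,4,0],"dr":[0,0,0]},
    {"delta_pos":[0,0,0],"dr":[0,0,0]},
    {"delta_pos":[0,0,0],"dr":[0,0,0]}
  ]
}}

```text
t: 24.75
ee_pos: [0.5156, -0.028, 0.0736]
orientation: [2.329, 2.108, -0.0]
wrist_force: [0.3, -0.3, -1.3]
width: 0.143
grip_force: 44.7
```

Emit:
{"op": "arm_command", "data": {
  "plan": [
    {"delta_pos":[0.1,1,0],"dr":[0,0,0]},
    {"delta_pos":[0.1,1,0],"dr":[0,0,0]},
    {"delta_pos":[0.1,1,0],"dr":[0,0,0]},
    {"delta_pos":[0.1,1,0],"dr":[0,0,0]},
    {"delta_pos":[0,0,0],"dr":[0,0,0]},
    {"delta_pos":[0,0,0],"dr":[0,0,0]}
  ]
}}

```text
t: 25.35
ee_pos: [0.516, -0.0244, 0.0737]
orientation: [2.329, 2.107, -0.001]
wrist_force: [0.1, -2.8, -0.7]
width: 0.14
grip_force: 44.7
```

Emit:
{"op": "arm_command", "data": {
  "plan": [
    {"delta_pos":[0.1,0.7,0],"dr":[0,0,0]},
    {"delta_pos":[0.1,0.7,0],"dr":[0,0,0]},
    {"delta_pos":[0,0,0],"dr":[0,0,0]},
    {"delta_pos":[0,0,0],"dr":[0,0,0]}
  ]
}}

```text
t: 25.75
ee_pos: [0.5161, -0.0244, 0.0737]
orientation: [2.328, 2.107, -0.004]
wrist_force: [-1.0, -7.1, -1.3]
width: 0.139
grip_force: 44.8
```

```bash
python3 rod.py d; python3 - <<'E'
from h import *
un=np.array([np.cos(np.radians(83.9)),np.sin(np.radians(83.9))]); B=np.c_[[un[1],-un[0]],un]
for n in ('dscene','dwrist'):
    C,im,d=load(n); P=cloud(C,d); h=cv2.cvtColor(im,cv2.COLOR_RGB2HSV); q=np.dstack([(P[...,:2]-[.5274,.0815])@B,P[...,2]])*1000
    k=(abs(q[...,0])<15)&(q[...,2]>70)&(q[...,2]<90)&(h[...,1]<70)
    for nm,a,b in (('beyond far',77,120),('mid',-55,55)):
        e=q[k&(q[...,1]>a)&(q[...,1]<b)]
        if len(e)>3: print(n,nm,len(e),np.median(e,0).round(1),'ymax',e[:,1].max().round(1))
    m=(abs(q[...,0])<40)&(abs(q[...,1])<58)&(q[...,2]>38)&(q[...,2]<48)&(h[...,1]<60); print('board',np.percentile(q[m],[2,98],0).round(1).tolist())
a=[]
for n,(u,v) in dict(dscene=(325,240),dwrist=(320,200)).items():
    im=load(n)[1]; s=4 if n=='dscene' else 2; hh=45*4//s; im=im[v-hh:v+hh,u-50*4//s:u+50*4//s]; a.append(cv2.resize(im,None,fx=s,fy=s,interpolation=cv2.INTER_CUBIC))
cv2.imwrite('pics/d2.png',np.hstack(a)[:,:,::-1])
E
```

```text
25.75 [ 0.5161 -0.0244  0.0737] TCP in unit [  -0.  -106.5] yaw y -5.71 tilt [-0.02 -0.19] F [-1.  -7.1 -1.3] w 13.1
wrist few 0
scene few 0
side few 0
dscene beyond far 15 [ 0.2 87.1 78. ] ymax 94.8
dscene mid 115 [-0.7  5.7 78.1] ymax 54.6
board [[-32.4, -46.7, 38.3], [29.7, 54.9, 47.4]]
dwrist mid 4411 [ -1.  -19.6  79. ] ymax 10.6
board [[-30.6, -54.4, 42.6], [28.8, 16.4, 47.9]]
```

View pics/d2.png

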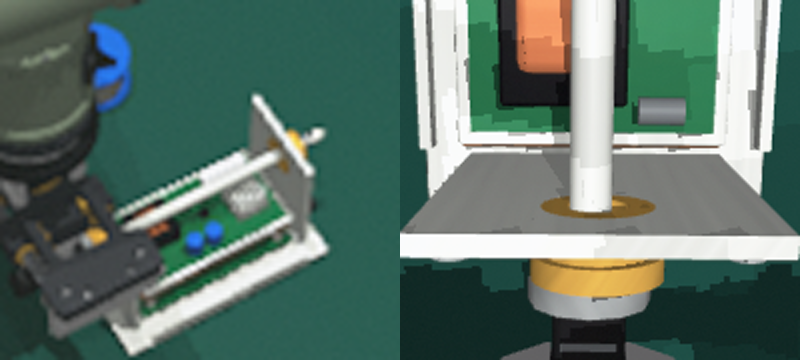

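The crops show the rod through both bushes, its tip sticking out of the far bush at crop (315,133) with measured y ≈ 95 mm. The collar sits flush on the near bush at crop (590,295) with a 7 N push, and the board lies flat. I hand the job in.

```bash
python3 -c "
from workcell import r
print(r.sense()['grip_force'], r.close_job())"
```

```text
the job is handed in; nothing more can be done
44.75157022476196 None
```

The job is handed in with the sheet and board seated squarely in the unit, and the tie rod through both bushes, collar home and still gripped; the hand-in returned no verdict, and I didn't re-measure the bystanders.

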